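# Show the tall crucible to the inspection camera

### The job

Lift the tall porcelain crucible straight off its peg on the draining rack and hold it up in the air in front of the inspection camera, its open mouth squarely facing the lens, centred on it and 60 mm away, so that the camera can look inside. Leave the other crucibles on their pegs and everything else on the bench where it is, and do not touch the camera or its stand. Finish while still holding the crucible there, quite still: do not put it down or let go.

Things in the scene. Friction and masses are not known exactly. Their poses are not given: they have to be found in the camera images.
- tall_mid (a point): Centre (half-way up, on the axis) of the tall crucible: tallest vessel on the rack, a straight white porcelain cylinder, outside 44 mm diameter, 85 mm tall, wall 3.5 mm, about 0.13 kg, one end open. It starts upside down over a peg, rim on the rack's plate, this point 54.5 mm above the bench. z runs along its axis from open mouth to closed end (up at the start); each end is 42.5 mm from here.
- tall_mouth (a point): Centre of the tall crucible's open mouth (in the plane of the rim); same axes as tall_mid.
- lens (a point): Centre of the camera lens's front glass, 136 mm above the bench (barrel 38 mm diameter; white ring light 54 mm wide, 12 mm behind the glass). z is the viewing direction, out of the lens: 0.61 rad (35 degrees) from vertical, up and back to the robot's side. At the end the crucible's mouth is 60 mm from here along z, its own z parallel to this z. Fixed; nothing stands in front of it.
- stand: Fixed stand with the black camera on it, about 150 mm high in all: base plate 130 x 120 x 12 mm, two side plates. Origin on the underside, z up; the camera leans to its -x side, the lens glass is straight above the origin.
- rack: Fixed draining rack: flat grey plate 200 x 200 mm, 12 mm thick, origin at the centre of its underside, z up. Four upright steel pegs, 14 mm diameter, 45 mm high above the plate, at x = +-55, y = +-55 mm in its frame, each with one crucible upside down over it; which is where varies. A crucible must rise over 45 mm to clear its peg.
- short_a_mid (a point): Centre of a short crucible on the rack (44 mm diameter, 55 mm tall): leave it.
- short_b_mid (a point): Centre of the second short crucible (44 mm diameter, 55 mm tall): leave it.
- cone_mid (a point): Centre of the conical crucible on the rack (60 mm across its rim, which is down, 36 mm at the top, 50 mm tall): leave it.
- flask: Glass volumetric flask with a stopper, 80 mm wide, 183 mm tall, origin at the centre of its underside, beyond the rack and camera: leave it.
- wash: White plastic bottle, 70 mm diameter, 170 mm tall, origin at the centre of its underside, beyond the rack and camera: leave it.
- beaker: Glass beaker, 70 mm diameter, 90 mm tall, origin at the centre of its underside, beyond the rack and camera: leave it.
- dish: Shallow white porcelain dish, 70 mm diameter, 14 mm high, origin at the centre of its underside, on the bench at the robot's right: leave it.
- spatula: Thin steel laboratory spatula, 180 mm long, 12 mm wide, lying at the robot's left: leave it.
Mind the look-alikes: they are no part of the job. Leave any pink or turquoise look-alike of the part that bears tall_mid alone.

How it is judged:
On the way:
1. the tall crucible is held by the fingers, clear above its peg (z of tall_mouth in the frame of rack above 0.057 m and contact force between tall and the fingers above 0.5 N and contact force between tall and rack below 0.1 N), for 0.2 s.
At the end, for the whole second after the job is handed in: The tall crucible is held by the fingers alone (touching neither camera, stand nor rack), still (under 20 mm/s, 0.15 rad/s), its mouth facing the lens: mouth centre within 15 mm of the lens axis each way and 45 to 75 mm from the glass, its axis within 0.17 rad (10 degrees) of the viewing direction (x of tall_mouth in the frame of lens between -0.015 and 0.015 m and y of tall_mouth in the frame of lens between -0.015 and 0.015 m and z of tall_mouth in the frame of lens between 0.045 and 0.075 m and z of tall_mid in the frame of lens above 0.08 m and angle between the z axis of tall_mouth and the z axis of lens, either way round below 0.17 rad and contact force between tall and the fingers above 0.5 N and contact force between tall and stand below 0.1 N and contact force between tall and rack below 0.1 N and linear speed of tall below 0.02 m/s and angular speed of tall below 0.15 rad/s); the arm keeps its last pose, push and grip.
It fails at once if another crucible is moved off its place (over 20 mm) or tipped (distance of any of short_a_mid, short_b_mid, cone_mid from where it was at the start of the episode above 0.02 m or angle between any of short_a_mid, short_b_mid, cone_mid's own z axis and vertical above 0.35 rad).
It fails at once if something else on the bench is shifted by over 25 mm (distance of any of flask, wash, beaker, dish, spatula from where it was at the start of the episode above 0.025 m).
It fails at once if the camera or its stand is touched with more than 1 N (contact force between stand and the arm above 1 N or contact force between stand and the fingers above 1 N or contact force between stand and tall above 1 N).
It also fails if it takes over 35 s, if anything falls off the work surface, if the arm or the gripper's body presses on something with over 40 N, if the wrist force passes 120 N, or if a joint passes its speed limit or range.

### The arm

A 6-joint arm with a two-finger parallel gripper is mounted at the origin on the work surface. World frame = base frame: x ahead of the robot, y to its left, z up, the work surface at z = 0. Lengths are in m, angles in rad, forces in N, time in s.
With the tool pointing down it reaches from about 0.3 to 0.95 m from the base axis. Payload 3.1 kg.
Tool frame: the origin (TCP) lies at the very end of the fingers, on their centre line; the grasp point (between the pads) lies 19 mm behind it; y points along the fingers, x is the direction in which the jaws open and shut, and the axes are right-handed (so a half turn about y gives the same grasp; the last joint's range is limited). The gripper opens to 85 mm and grips with 20 to 120 N. Pads are 22 mm wide; open, the fingers measure 114 mm over their backs; the gripper's body (76 mm by 85 mm) begins 54 mm behind the grasp point. The pads swing forward as they close: fully open they stand 13 mm farther back than shut.
Start: joints at [1.032, 0.308, 1.634, -0, 1.2, -0.07], TCP at [0.282, 0.558, 0.231] pointing down, gripper open.
Joint ranges: [-3.06, 3.06], [-0.79, 1.96], [0.05, 2.63], [-1.19, 4.34], [0.05, 2.64], [-2.94, 2.94]. Speed limits (rad/s): [2.79, 2.79, 3.14, 3.14, 3.14, 3.14].

### API

Orientations are given as a rotation vector (axis times angle).
In Python, from station import bot, read_camera gives the robot as it stands.
- The arm moves only by the tool apply_moves, never from a script. Its argument "commands" is a list of rows, each a list of 3 entries, a list of its own where there are three numbers: the turn, a rotation vector about the tool's x, y, z in degrees, then the shift along the tool's x, y, z in mm, then the gripper command: -1 is shut, 1 is fully open, values between are in proportion. A call has 1 to 12 rows; each row is the pose to reach, as a shift and turn from the pose commanded when the call began, along the tool's axes at that moment; what a row does not reach only later rows make up. A row lasts 1/8 s, in which the tool goes at most 62.5 mm and 10.7 degrees, less where a joint would pass 70% of its speed; a pose out of reach is approached as far as the arm can. A call with a gripper value outside its range is refused whole. The fingers move at their own pace and stop on an object; the grip force is fixed at half the most. Time passes only in rows, so rows that repeat a pose let the fingers close. It gives the time, the measured TCP pose, the force and the opening at its end, in the units of the state.
- bot.get_obs(): the state, without advancing time (a new reading comes with each control period).
- read_camera(name): name is "side" or "top"; returns a dict with "frame" (420x560x3 uint8, blue, green, red), "depth" (420x560 float32, m along the optical axis (not along the pixel's ray), 0 where there is no reading), "fx", "fy", "cx", "cy" (pixels), "R" (3x3) and "t" (3): a world point X has camera coordinates R X + t. Camera axes: x right, y down, z forward; pixel columns grow to the right and rows downward; lengths in m; the calibration is good to about 2 mm. A picture is of the moment at which its call begins.
- bot.close_job(): hands the job in, once; it reports no verdict.
The state is a dict: "time": time; "qpos": joint angles; "qvel": joint speeds; "joint_torque": joint torques, N m; "tool_pos": TCP position; "ee_rot": TCP orientation; "force": force on the tool from outside, world axes, zero at the start; "torque": the same for the moment, N m; "finger_gap": finger opening in m.
Only numpy, scipy, OpenCV 4.12 (cv2) and the standard library are available. Lean on these libraries where they do the work, as an engineer would, in place of code of your own. Each camera call takes 0.05 s, during which the arm holds its last target.

## Working session

There is one attempt and no reset: what is moved stays moved. The work goes in short steps, Python scripts to look and compute and a tool call to move; the robot and the scene stay as the last step left them, time stands still between calls to the robot, and variables do not carry over. Pictures are saved under pics/ and viewed, and the job is handed in when it is done.

Besides the shell and the picture viewer there is one more tool, called after "Emit:" by a JSON object that holds its "method" and its "body". apply_moves: Moves the arm, as the interface text tells. Its arguments: {"type":"object","properties":{"commands":{"type":"array","items":{"type":"array"}}},"required":["commands"]}

```bash
mkdir -p pics; ls; python3 - <<'E'
from station import bot, read_camera
import cv2,numpy as np,pickle
o=bot.get_obs(); print({k:np.round(v,4) for k,v in o.items()})
for n in("side","top"):
    c=read_camera(n); pickle.dump(c,open(f"{n}0.pkl","wb")); cv2.imwrite(f"pics/{n}0.png",c["frame"])
    print(n,c["fx"],c["fy"],c["cx"],c["cy"],np.round(c["R"],4).tolist(),np.round(c["t"],4), "cam pos",-np.array(c["R"]).T@c["t"])
E
```

```text
pics
{'time': np.float64(0.0), 'qpos': array([ 1.0323,  0.309 ,  1.6352, -0.    ,  1.1997, -0.0697]), 'qvel': array([-0.0017,  0.0001,  0.0008, -0.001 ,  0.001 ,  0.0014]), 'joint_torque': array([-1.00000e-03, -4.15263e+01, -2.76658e+01, -3.00000e-04,
        1.05000e-02,  0.00000e+00]), 'tool_pos': array([0.282 , 0.5568, 0.2301]), 'ee_rot': array([-1.3963, -0.8558,  0.8591]), 'force': array([-0.8357, -0.1757,  0.5   ]), 'torque': array([0.0403, 0.0451, 0.0219]), 'finger_gap': np.float64(0.085)}
side 521.7229588363242 521.7229588363242 279.4449345038321 211.94697574671594 [[-0.9804, -0.1957, -0.0203], [-0.0924, 0.5487, -0.8309], [0.1738, -0.8128, -0.5561]] [0.5636 0.1394 1.2728] cam pos [0.34430247 1.06836443 0.83498523]
top 413.13789351283236 413.13789351283236 277.3779107500687 210.57735680236595 [[0.018, -0.9998, 0.0057], [-0.9944, -0.0185, -0.1041], [0.1042, -0.0038, -0.9945]] [-0.0294  0.5811  1.1348] cam pos [ 0.46014269 -0.01434197  1.18927191]
```

View pics/side0.png

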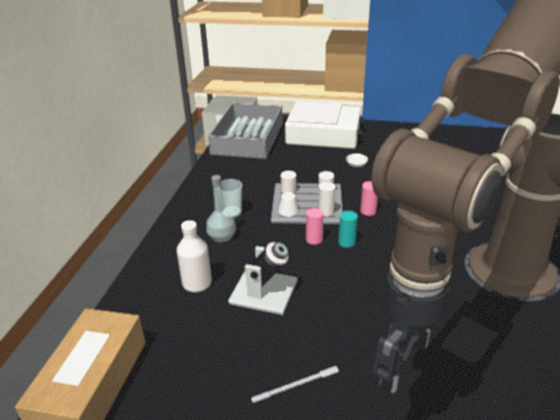

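View pics/top0.png

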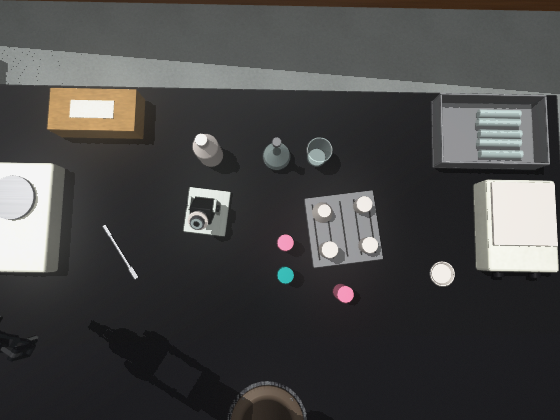

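The top view shows four rack vessels at (324,211), (364,204), (370,245) and (330,250). The coloured look-alikes are at (286,243), (345,294) pink and (286,275) turquoise. In the side view the tall one looks to be at (327,200), with the cone at (288,204) and the shorts at (289,182) and (326,182). I'll check this with depth and a close crop.

```bash
cat > h.py <<'E'
import numpy as np,cv2
def cloud(c):
    v,u=np.mgrid[0:420,0:560]; z=c["depth"]
    P=np.stack([(u-c["cx"])/c["fx"]*z,(v-c["cy"])/c["fy"]*z,z],-1)
    X=(P-np.array(c["t"]))@np.array(c["R"]); X[z==0]=np.nan; return X
def ray_plane(c,u,v,h):
    R=np.array(c["R"]);o=-R.T@np.array(c["t"]);d=R.T@np.array([(u-c["cx"])/c["fx"],(v-c["cy"])/c["fy"],1]);return o+d*(h-o[2])/d[2]
def proj(c,X):
    p=np.array(c["R"])@np.asarray(X)+np.array(c["t"]);return c["fx"]*p[0]/p[2]+c["cx"],c["fy"]*p[1]/p[2]+c["cy"]
E
python3 - <<'E'
import pickle; from h import *
T=pickle.load(open("top0.pkl","rb"));S=pickle.load(open("side0.pkl","rb"))
X=cloud(T)
hsv=cv2.cvtColor(T["frame"],cv2.COLOR_BGR2HSV)
for name,(u,v) in dict(a=(324,211),b=(364,204),c=(370,245),d=(330,250)).items():
    w=X[v-16:v+17,u-16:u+17].reshape(-1,3); w=w[~np.isnan(w[:,2])]
    top=np.percentile(w[:,2],95); m=w[np.abs(w[:,2]-top)<.006]
    print(name,"top z",top.round(4),"mean",m.mean(0).round(4),"mid",((m.max(0)+m.min(0))/2).round(4),"ext",np.ptp(m,axis=0).round(4),"side px",np.round(proj(S,m.mean(0))))
for n,c,(x0,y0,x1,y1) in(("s",S,(220,150,380,320)),("t",T,(170,170,400,310))):
    im=cv2.resize(c["frame"][y0:y1,x0:x1],None,fx=3.4,fy=3.4,interpolation=cv2.INTER_CUBIC);cv2.imwrite(f"pics/{n}1.png",im)
E
```

```text
a top z 0.0638 mean [ 0.5807 -0.1463  0.063 ] mid [ 0.581  -0.1454  0.0632] ext [0.0366 0.0357 0.0105] side px [287. 195.]
b top z 0.0689 mean [ 0.6014 -0.2548  0.0677] mid [ 0.6016 -0.2546  0.0676] ext [0.0419 0.0411 0.009 ] side px [287. 174.]
c top z 0.0685 mean [ 0.49   -0.2702  0.0676] mid [ 0.49   -0.2701  0.0676] ext [0.0408 0.0411 0.0098] side px [325. 175.]
d top z 0.0987 mean [ 0.475  -0.1573  0.0976] mid [ 0.4754 -0.1577  0.0982] ext [0.0421 0.04   0.0109] side px [326. 186.]
```

View pics/s1.png

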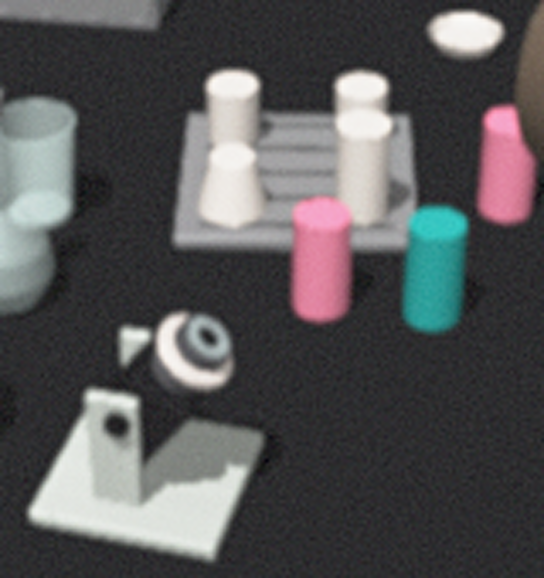

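View pics/t1.png

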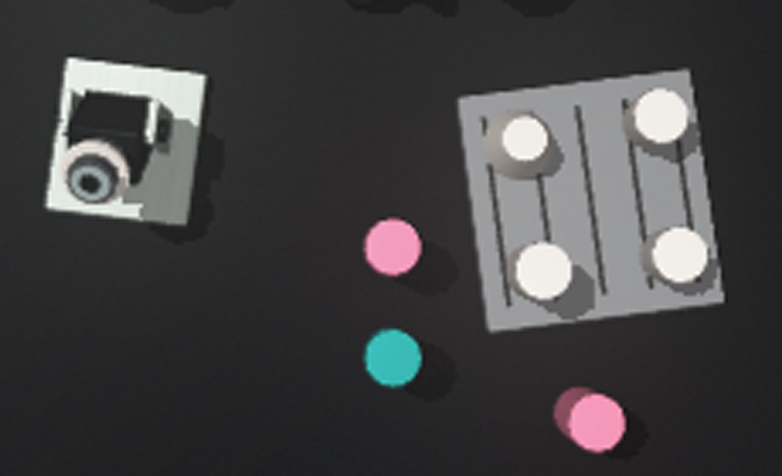

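The crop confirms that vessel d is the target: it is white, straight and tallest, with its top at z≈0.098, at top px (330,250) and side px (326,200). Next I'll locate the camera stand and lens.

```bash
python3 - <<'E'
import pickle; from h import *
T=pickle.load(open("top0.pkl","rb"));S=pickle.load(open("side0.pkl","rb"))
X=cloud(T)
# base plate: mask by height
x0,y0,x1,y1=175,175,240,245
reg=np.zeros((420,560),bool);reg[y0:y1,x0:x1]=1
g=T["frame"].max(2)
m=(reg&(X[...,2]>0.004)&(X[...,2]<0.03))
P=X[m]; r=cv2.minAreaRect((P[:,:2]*1000).astype(np.float32)); print("plate rect(depth)",r,len(P))
# corners by hand, refined from crop
for (u,v) in [(67,57),(207,75),(188,225),(46,210)]:
    print(ray_plane(T,u/3.4+170-.35,v/3.4+170-.35,.012).round(4))
# lens ellipse
for n,c,(a,b,a1,b1),lim in(("t",T,(180,205,215,240),0),("s",S,(255,230,300,275),0)):
    im=cv2.resize(c["frame"][b:b1,a:a1],None,fx=14,fy=14,interpolation=cv2.INTER_CUBIC);cv2.imwrite(f"pics/lens_{n}.png",im)
w=X[reg&(X[...,2]>.1)];print("high pts",len(w),w.mean(0),w.max(0))
R=np.array(T["R"])
E
```

```text
plate rect(depth) ((584.3148193359375, 184.0247344970703), (199.95703125, 185.68910217285156), 1.117157220840454) 1210
[0.6487 0.2358 0.012 ]
[0.6356 0.1169 0.012 ]
[0.5085 0.129  0.012 ]
[0.5189 0.2482 0.012 ]
high pts 570 [0.5588055  0.18264567 0.1229632 ] [0.608592   0.22012146 0.14943403]
```

View pics/lens_t.png

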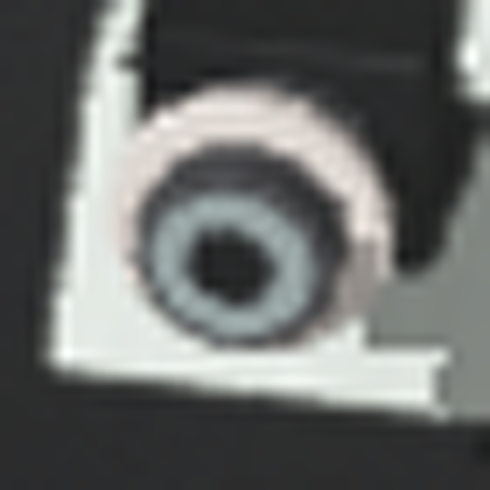

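View pics/lens_s.png

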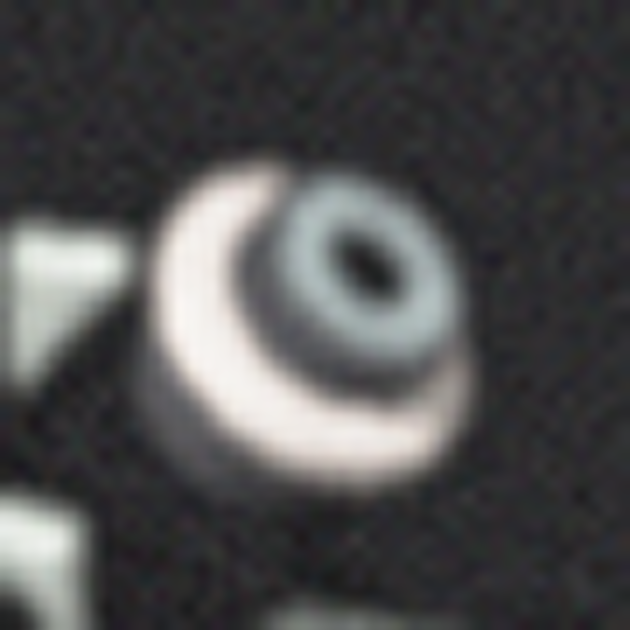

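```bash
python3 - <<'E'
import pickle; from h import *
T=pickle.load(open("top0.pkl","rb"));S=pickle.load(open("side0.pkl","rb"))
ut=(180+234/14-.46,205+266/14-.46);us=(255+369/14-.46,230+267/14-.46)
print(ray_plane(T,*ut,.136),ray_plane(S,*us,.136))
A=[np.array(c["K"]) if "K" in c else np.array([[c["fx"],0,c["cx"]],[0,c["fy"],c["cy"]],[0,0,1]])@np.c_[c["R"],c["t"]] for c in(T,S)]
h=cv2.triangulatePoints(A[0],A[1],np.array(ut),np.array(us)).ravel();print("tri",h[:3]/h[3])
# tall top centre: plane z=.097, both views, by white mask contour
x=[.475,-.157,.097];print(proj(T,x),proj(S,x))
X=cloud(S);m=(np.abs(X[...,2]-.097)<.006)&(np.hypot(X[...,0]-.475,X[...,1]+.157)<.03)
w=X[m];print("side tall top",len(w),w.mean(0),w.min(0),w.max(0))
for c,(u,v,k) in((T,(330,250,20)),):
    g=c["frame"][v-k:v+k,u-k:u+k].min(2);mm=(g>200).astype(np.uint8)
    n,l,s,ce=cv2.connectedComponentsWithStats(mm);i=1+s[1:,4].argmax();print(s[i],ce[i]);
    p=s[i];cu=u-k+p[0]+p[2]/2-.5;cv=v-k+p[1]+p[3]/2-.5;print("box c",cu,cv,ray_plane(c,cu,cv,.097))
    print("centroid",ray_plane(c,u-k+ce[i][0],v-k+ce[i][1],.097))
for n,p in dict(pink1=(286,243),teal=(286,275),pink2=(345,294)).items():
    print(n,cloud(T)[p[1],p[0]])
E
```

```text
[0.53338669 0.18805123 0.136     ] [0.53146512 0.18709245 0.136     ]
tri [0.53211575 0.18775977 0.13651914]
(np.float64(329.2571040623443), np.float64(249.13820918311094)) (np.float64(325.6904735859577), np.float64(185.93428689504717))
side tall top 133 [ 0.47234512 -0.15380864  0.09729339] [ 0.45118288 -0.18021539  0.09151517] [ 0.49337976 -0.13366335  0.10141854]
[ 12  12  16  16 200] [19.5  19.16]
box c 329.5 249.5 [ 0.47406252 -0.15764489  0.097     ]
centroid [ 0.47495441 -0.15764055  0.097     ]
pink1 [ 0.48935672 -0.04308424  0.08561223]
teal [ 0.40510135 -0.04437303  0.08734275]
pink2 [ 0.35847745 -0.20018689  0.0877015 ]
```

```bash
cat >> h.py <<'E'
from scipy.spatial.transform import Rotation as Ro
L=np.array([.5325,.1876,.136]); yaw=np.deg2rad(-5.45)
D=np.array([-np.cos(yaw)*np.sin(.61),-np.sin(yaw)*np.sin(.61),np.cos(.61)])
def delta(pos0,rot0,pos,R):
    R0=Ro.from_rotvec(rot0); tu=(R0.inv()*R).as_rotvec(degrees=True); sh=R0.inv().apply(np.asarray(pos)-pos0)*1000
    return tu.round(2),sh.round(1)
def down(xdir):  # tool down with jaw axis along xdir
    x=np.r_[np.asarray(xdir,float)[:2],0];x/=np.linalg.norm(x);y=np.array([0,0,-1.]);return Ro.from_matrix(np.c_[x,y,np.cross(x,y)])
E
python3 - <<'E'
from station import bot; from h import *
o=bot.get_obs();R0=Ro.from_rotvec(o["ee_rot"]);print(R0.as_matrix().round(3),D)
for a in (0,5.45,-84.55,95.45):
    xd=[np.cos(np.deg2rad(a)),np.sin(np.deg2rad(a))]
    print(a,delta(o["tool_pos"],o["ee_rot"],[.4745,-.1575,.2],down(xd)))
E
```

```text
[[ 0.452 -0.001 -0.892]
 [ 0.892 -0.002  0.452]
 [-0.002 -1.     0.   ]] [-0.57027779  0.05440927  0.81964802]
0 (array([ 6.000e-02,  6.314e+01, -1.100e-01]), array([-550.3,   31.2, -494.5]))
5.45 (array([ 5.000e-02,  5.769e+01, -1.100e-01]), array([-550.3,   31.2, -494.5]))
-84.55 (array([ 1.5000e-01,  1.4769e+02, -6.0000e-02]), array([-550.3,   31.2, -494.5]))
95.45 (array([ -0.04, -32.31,  -0.11]), array([-550.3,   31.2, -494.5]))
```

Emit:
{"method": "apply_moves", "body": {"commands": [[[0,5,0],[-46,0,-41],1],[[0,10,0],[-92,0,-82],1],[[0,15,0],[-138,0,-124],1],[[0,20,0],[-184,0,-165],1],[[0,25,0],[-230,0,-206],1],[[0,30,0],[-275,0,-247],1],[[0,35,0],[-321,0,-288],1],[[0,40,0],[-367,0,-330],1],[[0,45,0],[-413,0,-371],1],[[0,50,0],[-459,0,-412],1],[[0,55,0],[-505,0,-453],1],[[0,60,0],[-550,0,-494],1]]}}

```text
time: 1.6
tool_pos: [0.4745, -0.1583, 0.231]
ee_rot: [-1.57, -0.04, 0.04]
force: [1.4, 0.4, -0.7]
finger_gap: 0.0858
```

```bash
python3 - <<'E'
from station import bot,read_camera; from h import *
o=bot.get_obs();print(delta(o["tool_pos"],o["ee_rot"],[.474,-.157,.051],Ro.from_rotvec(o["ee_rot"])),Ro.from_rotvec(o["ee_rot"]).as_matrix().round(3), o["qpos"])
c=read_camera("side");cv2.imwrite("pics/s2.png",cv2.resize(c["frame"][90:260,230:430],None,fx=3.5,fy=3.5))
E
```

```text
(array([0., 0., 0.]), array([ -0.5, 180. ,   1.2])) [[ 0.999  0.    -0.051]
 [ 0.051  0.     0.999]
 [ 0.    -1.     0.   ]] [-4.09243020e-01  6.63312907e-02  1.92190224e+00  4.08071079e-04
  1.15348897e+00 -4.60699703e-01]
```

View pics/s2.png

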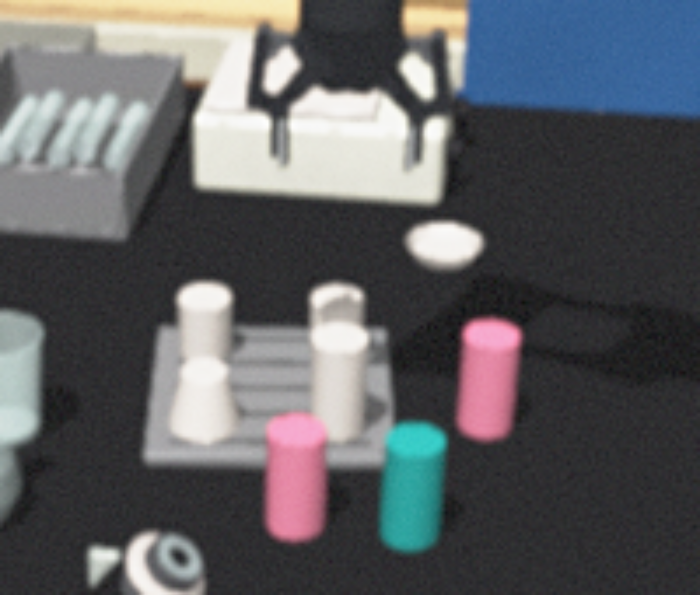

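The open fingers straddle the axis of the tall crucible, with the gripper at crop px (345,130) and the crucible top at (340,335). I'll descend.

Emit:
{"method": "apply_moves", "body": {"commands": [[[0,0,0],[0,25,1],1],[[0,0,0],[0,55,1],1],[[0,0,0],[0,85,1],1],[[0,0,0],[0,110,1],1],[[0,0,0],[0,130,1],1],[[0,0,0],[0,145,1],1],[[0,0,0],[0,160,1],1],[[0,0,0],[0,170,1],1],[[0,0,0],[0,180,1],1],[[0,0,0],[0,180,1],1]]}}

```text
time: 2.9
tool_pos: [0.474, -0.1551, 0.0506]
ee_rot: [-1.57, -0.042, 0.044]
force: [-0.2, 0.6, 0.7]
finger_gap: 0.0855
```

```bash
python3 - <<'E'
from station import bot,read_camera; from h import *
o=bot.get_obs();print(o["tool_pos"],o["force"])
c=read_camera("side");cv2.imwrite("pics/s3.png",cv2.resize(c["frame"][90:260,230:430],None,fx=3.5,fy=3.5))
E
```

```text
[ 0.47404445 -0.15508708  0.05060559] [-0.24512229  0.57235105  0.66569126]
```

View pics/s3.png

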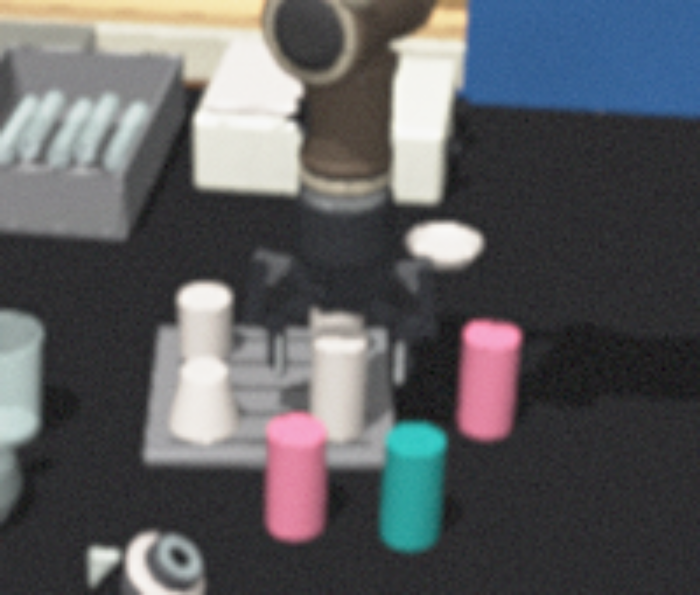

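The fingers straddle the crucible at crop px (275,350) and (400,360), and the neighbours are clear. I'll close.

Emit:
{"method": "apply_moves", "body": {"commands": [[[0,0,0],[0,0,-1],1],[[0,0,0],[0,0,-1],-1],[[0,0,0],[0,0,-1],-1],[[0,0,0],[0,0,-1],-1],[[0,0,0],[0,0,-1],-1],[[0,0,0],[0,0,-1],-1],[[0,0,0],[0,0,-1],-1],[[0,0,0],[0,0,-1],-1]]}}

```text
time: 3.95
tool_pos: [0.4749, -0.1565, 0.0519]
ee_rot: [-1.571, -0.043, 0.043]
force: [-1.4, 0.9, 5.7]
finger_gap: 0.0431
```

Gripped at a gap of about 43 mm. I'll lift straight up.

Emit:
{"method": "apply_moves", "body": {"commands": [[[0,0,0],[0,-8,0],-1],[[0,0,0],[0,-20,0],-1],[[0,0,0],[0,-36,0],-1],[[0,0,0],[0,-54,0],-1],[[0,0,0],[0,-74,0],-1],[[0,0,0],[0,-96,0],-1],[[0,0,0],[0,-120,0],-1],[[0,0,0],[0,-145,0],-1],[[0,0,0],[0,-170,0],-1],[[0,0,0],[0,-190,0],-1],[[0,0,0],[0,-200,0],-1],[[0,0,0],[0,-200,0],-1]]}}

```text
time: 5.45
tool_pos: [0.475, -0.1564, 0.2523]
ee_rot: [-1.571, -0.045, 0.042]
force: [0.7, -0.5, -1.7]
finger_gap: 0.0431
```

```bash
python3 - <<'E'
from station import bot,read_camera; from h import *
o=bot.get_obs();print(o["tool_pos"],o["ee_rot"],o["force"],o["finger_gap"],o["qpos"])
import pickle
c=read_camera("side");pickle.dump(c,open("side4.pkl","wb"));cv2.imwrite("pics/s4.png",cv2.resize(c["frame"][30:260,230:430],None,fx=2.6,fy=2.6))
X=cloud(c);g=c["frame"]
# bright pixels near tool
p=o["tool_pos"];m=(np.hypot(X[...,0]-p[0],X[...,1]-p[1])<.032)&(X[...,2]>.12)&(g.min(2)>150)
w=X[m];print(len(w),np.percentile(w,[2,98],axis=0), w.mean(0));vv,uu=np.nonzero(m);print(uu.min(),uu.max(),vv.min(),vv.max())
R0=Ro.from_rotvec(o["ee_rot"]); x=R0.as_matrix()[:,0]
Rf=Ro.align_vectors([D],[[0,0,1]])[0]*R0   # tool y -> -D
y0=R0.as_matrix()[:,1]; print("mid in tool guess: TCP z was .0519+, mid .0545")
Rf=Ro.from_rotvec(np.cross(y0,-D)/np.linalg.norm(np.cross(y0,-D))*np.arccos(y0@-D))*R0
off=.0545-.0518
mid=L+.1025*D; tcp=mid-off*D
print("tcp target",tcp,delta(p,o["ee_rot"],tcp,Rf), Rf.as_matrix().round(3))
E
```

```text
[ 0.47499378 -0.15644197  0.25230068] [-1.57121051 -0.04453846  0.04160496] [ 0.68117048 -0.54424207 -1.69963231] 0.04312310079781051 [-4.05271169e-01  4.30469980e-02  1.90139531e+00  1.82013863e-05
  1.19510151e+00 -4.60113373e-01]
606 [[ 0.44725005 -0.17032821  0.21639882]
 [ 0.49816533 -0.13338271  0.3112044 ]] [ 0.47220585 -0.14369244  0.26466595]
316 341 102 151
mid in tool guess: TCP z was .0519+, mid .0545
tcp target [0.47558628 0.19303005 0.21780087] (array([ -5.17,   0.  , -34.45]), array([ 19.7,  34.2, 348.9])) [[ 0.821  0.57  -0.028]
 [ 0.072 -0.054  0.996]
 [ 0.566 -0.82  -0.086]]
```

View pics/s4.png

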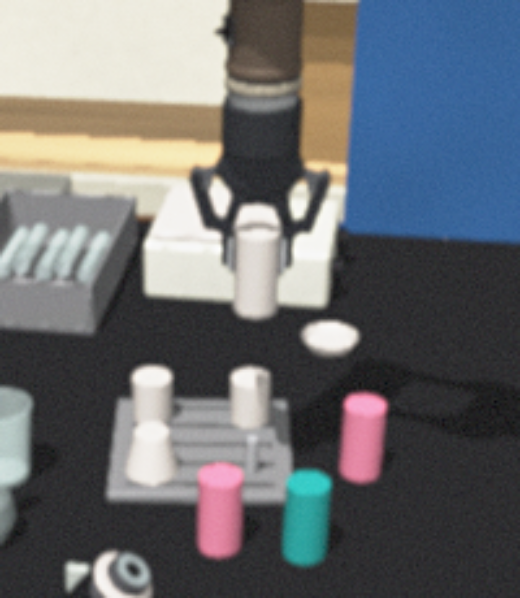

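The crucible is lifted off with the bare peg visible at crop px (253,450), and the other three have not moved. Now I'll swing it to a point 40 mm further out along the lens axis, tilting on the way.

Emit:
{"method": "apply_moves", "body": {"commands": [[[-0.2,0,-1],[0,0,12],-1],[[-0.6,0,-4],[0,0,38],-1],[[-1.2,0,-8],[-1,0,76],-1],[[-1.8,0,-12],[-1,0,118],-1],[[-2.4,0,-16],[-1,0,162],-1],[[-3.0,0,-20],[-2,0,206],-1],[[-3.6,0,-24],[-2,1,248],-1],[[-4.2,0,-28],[-2,1,288],-1],[[-4.7,0,-31.5],[-3,1,320],-1],[[-5.0,0,-33.5],[-3,1,341],-1],[[-5.2,0,-34.4],[-3,1,352],-1],[[-5.2,0,-34.4],[-3,1,352],-1]]}}

```text
time: 7.0
tool_pos: [0.4505, 0.1957, 0.2486]
ee_rot: [-1.592, -0.519, -0.43]
force: [-0.4, 0.1, -2.1]
finger_gap: 0.0436
```

```bash
cat > look.py <<'E'
import sys; from station import bot,read_camera; from h import *
import pickle
k=sys.argv[1]
o=bot.get_obs();p=o["tool_pos"];R=Ro.from_rotvec(o["ee_rot"]).as_matrix();print(p,o["force"],o["finger_gap"],np.abs(o["qvel"]).max(),"axis ang",np.arccos(-R[:,1]@D))
mid=p-R[:,1]*.0027; mouth=mid+R[:,1]*.0425
xs=np.array([0,1,0.]);d=mouth-L;print("mouth along",d@D,"lateral",(d-(d@D)*D).round(4))
for n in("side","top"):
    c=read_camera(n);pickle.dump(c,open(n+k+".pkl","wb"));f=c["frame"].copy()
    u,v=map(int,proj(c,mouth));a,b=max(u-60,0),max(v-60,0)
    im=cv2.resize(f[b:b+120,a:a+120],None,fx=5,fy=5,interpolation=cv2.INTER_CUBIC)
    cl=[np.array(proj(c,q)) for q in(mid+(mid-mouth),mouth,L)]
    for q,col in zip(cl,((0,255,0),(0,0,255),(255,0,0))):cv2.circle(im,tuple(int(t) for t in (q-[a,b]+.5)*5),4,col,-1)
    cv2.imwrite(f"pics/{n}{k}.png",im);print(n,a,b)
E
python3 look.py 5
```

```text
[0.45052752 0.19572054 0.24858115] [-0.40700444  0.05798813 -2.09436419] 0.043565176872599545 0.03363537210629085 axis ang 0.0057584539015896
mouth along 0.09966649377673453 lateral [-0.0026  0.0006 -0.0019]
side 247 162
top 126 186
```

View pics/side5.png

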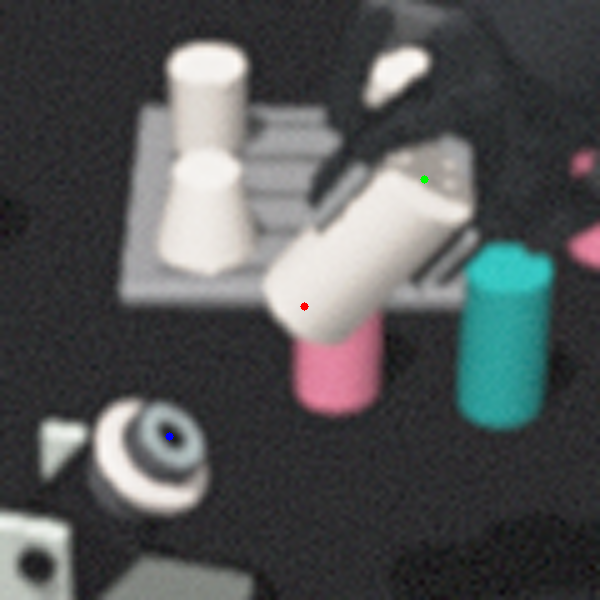

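View pics/top5.png

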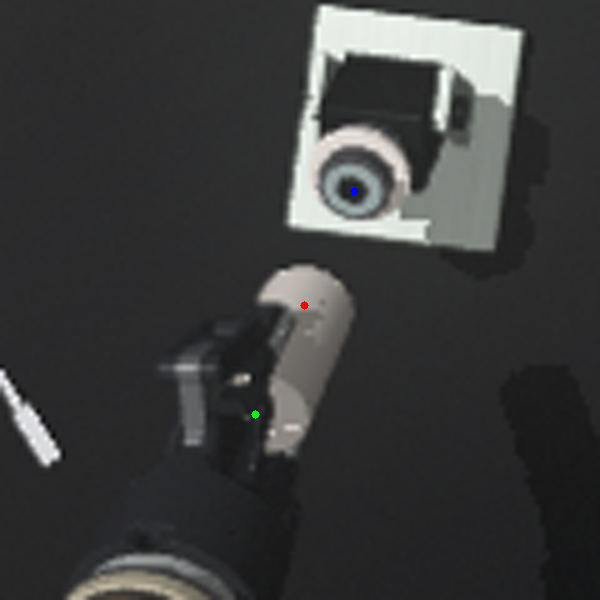

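The crucible is held by the fingers with its mouth toward the lens, which is at side px (281,249). The visible silhouette looks a few degrees off the axis I predicted (red–green dots), so it may have tipped in the grip. I'll measure its axis from the depth data.

```bash
cat > axis.py <<'E'
import sys,pickle; from h import *
from scipy.optimize import least_squares
from station import bot
k=sys.argv[1]; o=bot.get_obs();p=o["tool_pos"];R=Ro.from_rotvec(o["ee_rot"]).as_matrix();ax=-R[:,1];mid=p+.0027*ax
pts={}
for n in("side","top"):
    c=pickle.load(open(n+k+".pkl","rb"));X=cloud(c);f=c["frame"].astype(int)
    q=X-mid;s=q@ax;r=np.linalg.norm(q-s[...,None]*ax,axis=-1)
    m=(np.abs(s)<.055)&(r<.034)&(f.min(2)>(110 if n=="side" else 90))&(f.max(2)-f.min(2)<60)
    m=cv2.erode(m.astype(np.uint8),np.ones((3,3)))>0
    vis=c["frame"].copy();vis[m]=(0,255,0);pts[n]=X[m]
    u,v=map(int,proj(c,mid));cv2.imwrite(f"pics/ax_{n}{k}.png",cv2.resize(vis[v-50:v+50,u-50:u+50],None,fx=4,fy=4))
e1=R[:,0];e2=R[:,2]
def fit(P):
    s0=(P-mid)@ax; P=P[(s0<.030)&(s0>-.040)]  # side wall
    def res(v):
        a=ax+v[2]*e1+v[3]*e2;a/=np.linalg.norm(a);q=P-(mid+v[0]*e1+v[1]*e2);return np.linalg.norm(np.cross(q,a),axis=1)-.022
    z=least_squares(res,[0,0,0,0],loss="soft_l1",f_scale=.002);return z.x,np.median(abs(z.fun)),len(P)
for n,P in list(pts.items())+[("both",np.vstack(list(pts.values())))]:
    x,e,N=fit(P);a=ax+x[2]*e1+x[3]*e2;a/=np.linalg.norm(a);c=mid+x[0]*e1+x[1]*e2
    s=(P-c)@a;print(n,x.round(4),"res",e.round(4),N,"s-range",np.percentile(s,[1,99]).round(4),"ang to D deg",np.degrees(np.arccos(a@D)).round(2),"axis",a.round(3))
    m=c-.0425*a;d=m-L;print("   mouth along",(d@D).round(4),"lat",(d-d@D*D).round(4))
E
python3 axis.py 5
```

```text
side [-0.0016 -0.0012  0.0365  0.002 ] res 0.0009 469 s-range [-0.0353  0.0453] ang to D deg 2.37 axis [-0.536  0.059  0.842]
   mouth along 0.0998 lat [-0.0042 -0.002  -0.0028]
top [ 0.0001 -0.0004  0.0316  0.0139] res 0.0006 155 s-range [-0.0358  0.0439] ang to D deg 2.23 axis [-0.54   0.071  0.838]
   mouth along 0.0997 lat [-0.0027 -0.0015 -0.0018]
both [-0.0011 -0.0013  0.0181  0.0057] res 0.0009 624 s-range [-0.0359  0.0452] ang to D deg 1.35 axis [-0.552  0.062  0.832]
   mouth along 0.0997 lat [-0.0032 -0.0021 -0.0021]
```

```bash
python3 -c "
import cv2,numpy as np;cv2.imwrite('pics/ax5.png',np.hstack([cv2.imread('pics/ax_side5.png'),cv2.imread('pics/ax_top5.png')]))"
```

```text
(no output)
```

View pics/ax5.png

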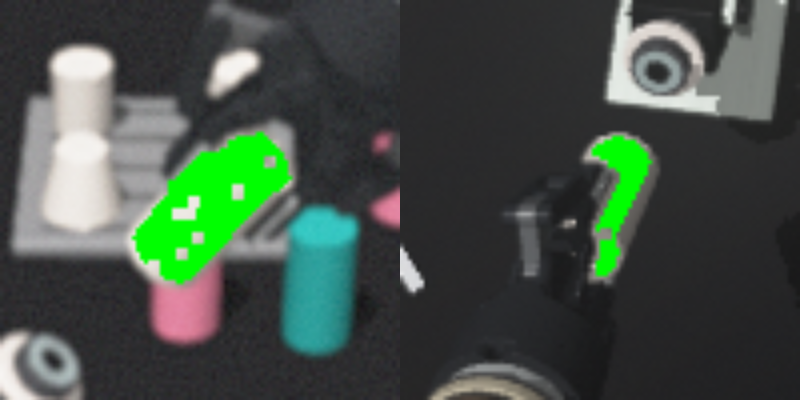

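The axis error is about 2° and the lateral offset about 4 mm. I'll approach 40 mm along the lens axis and correct both on the way.

Emit:
{"method": "apply_moves", "body": {"commands": [[[0,0,-0.3],[0.5,3,0],-1],[[0,0,-0.6],[1,8,0.5],-1],[[0,0,-1],[1.5,15,0.5],-1],[[0,0,-1.3],[2,22,1],-1],[[0,0,-1.5],[2.5,29,1],-1],[[0,0,-1.5],[3,35,1],-1],[[0,0,-1.5],[3,39,1],-1],[[0,0,-1.5],[3,40,1],-1],[[0,0,-1.5],[3,40,1],-1],[[0,0,-1.5],[3,40,1],-1],[[0,0,-1.5],[3,40,1],-1]]}}

```text
time: 8.48
tool_pos: [0.4775, 0.1941, 0.2193]
ee_rot: [-1.586, -0.541, -0.455]
force: [0.6, 0.3, -1.9]
finger_gap: 0.0433
```

```bash
python3 look.py 6; python3 axis.py 6; python3 -c "
import cv2,numpy as np;cv2.imwrite('pics/b6.png',cv2.resize(np.hstack([cv2.imread('pics/side6.png'),cv2.imread('pics/top6.png')]),(800,400)))"
```

```text
[0.47751959 0.19414168 0.21926196] [ 0.63331081  0.25273003 -1.88035265] 0.04326140634017446 0.0020761632550962577 axis ang 0.023797975308237143
mouth along 0.060166808175814844 lateral [0.0028 0.0012 0.0019]
side 234 172
top 130 175
side [-0.0004 -0.0024  0.03    0.0098] res 0.001 455 s-range [-0.035   0.0459] ang to D deg 0.64 axis [-0.565  0.064  0.822]
   mouth along 0.0601 lat [ 0.0015 -0.0017  0.0011]
top [ 0.0005 -0.0009  0.0179  0.0093] res 0.0007 147 s-range [-0.0352  0.0447] ang to D deg 0.61 axis [-0.575  0.063  0.816]
   mouth along 0.0601 lat [ 0.0026 -0.0002  0.0018]
both [-0.0005 -0.0022  0.0128  0.0123] res 0.001 602 s-range [-0.0352  0.0458] ang to D deg 0.92 axis [-0.58   0.065  0.812]
   mouth along 0.0601 lat [ 0.002  -0.0016  0.0015]
```

View pics/b6.png

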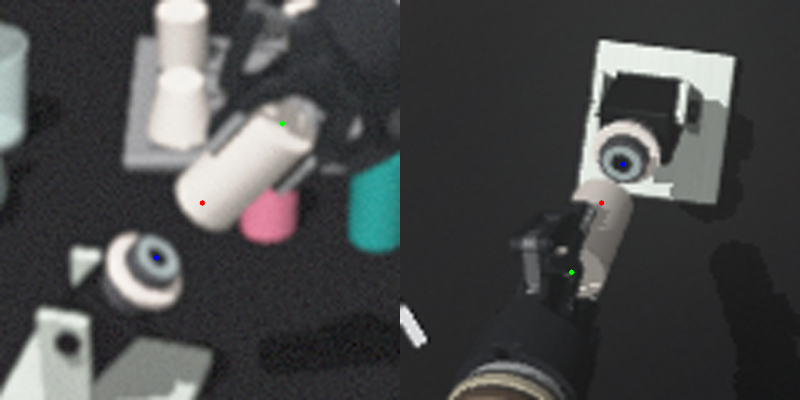

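The mouth is centred on the lens to within about 3 mm, 60 mm away and about 1° off, clear of the stand, and the arm is still. I'll hand it in.

```bash
python3 - <<'E'
from station import bot
o=bot.get_obs();print(o["time"],abs(o["qvel"]).max(),o["finger_gap"],o["force"])
print(bot.close_job())
E
```

```text
8.575 0.0014147675338056606 0.042929353419527985 [ 0.03938552 -0.25770943 -1.5708436 ]
the job is handed in; nothing more can be done
None
```

I gripped the tall white crucible from above, lifted it 200 mm straight off its peg and tilted it 35°. It is now held in front of the lens, and I handed the job in at 8.6 s; the hand-in reports no verdict.

**Last checks:**
- **Position:** the mouth is about 60 mm from the glass, within about 3 mm of the lens axis, and the crucible's axis is within about 1° of the viewing direction.
- **Hold:** the finger gap was 43 mm and the joint speeds were about 0.001 rad/s.
- **Surroundings:** the pictures showed clear space between the crucible and the stand. The other crucibles were still on their pegs after the lift. I did not check the bench items separately at the end.

**Disagreements:**
- **Tip in the grip:** after the swing the depth data showed the crucible tipped about 2° from the tool axis, and I corrected this on the approach.
- **Mouth distance:** the depth points along the axis were off-centre by about 5 mm towards the closed end. Some of that is probably pixels trimmed at the rim, so the 60 mm is uncertain by a few millimetres, within the 45–75 mm limits.

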